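# Shut the wing valve of a cellar's cooling manifold and cap it

## Robot

A 6-joint arm with a two-finger parallel gripper is mounted at the origin on the work surface. World frame = base frame: x ahead of the robot, y to its left, z up, the work surface at z = 0. Lengths are in m, angles in rad, forces in N, time in s.
With the tool pointing down it reaches from about 0.3 to 0.875 m from the base axis. Payload 6.4 kg.
Tool frame: the origin (TCP) lies at the very end of the fingers, on their centre line; the grasp point (between the pads) lies 19 mm behind it (ctrl.grip_depth is the distance from the TCP to the grasp point, in m); z points along the fingers, y is the direction in which the jaws open and shut (so a half turn about z gives the same grasp; the last joint's range is limited). The gripper opens to 85 mm and grips with 20 to 120 N. Pads are 22 mm wide; open, the fingers measure 114 mm over their backs; the gripper's body (76 mm by 85 mm) begins 54 mm behind the grasp point. The pads swing forward as they close: fully open they stand 13 mm farther back than shut.
Start: joints at [1.003, 0.181, 1.607, -0, 1.354, -0.206], TCP at [0.204, 0.538, 0.231] pointing down, gripper open.
Joint ranges: [-2.99, 2.99], [-0.89, 2.07], [0.3, 2.58], [-1.14, 4.28], [0, 2.63], [-3.12, 3.12]. Speed limits (rad/s): [2.57, 2.57, 3.01, 3.14, 3.14, 3.14].

## Interface

Orientations are given as a unit quaternion [x, y, z, w].
In Python, from workcell import ctrl gives the robot as it stands.
- The arm moves only by the tool servo_tool, never from a script. Its argument "commands" is text: rows parted by semicolons, each of 5 numbers parted by spaces: the shift along the tool's x, y, z normalised to -1 to 1, where 1 is 0.03 m, then the turn about the tool's z normalised to -1 to 1, where 1 is 4 degrees, then the closure in counts, from 0 (fully open) to 255 (shut). A call has 1 to 8 rows; each row shifts and turns the commanded pose from where the row before left it, along the tool's axes as they then stand; what a row does not reach is not made up. A row lasts 1/8 s, in which the tool goes at most 62.5 mm and 10.7 degrees, less where a joint would pass 70% of its speed; a pose out of reach is approached as far as the arm can. A call with a number of a shift or a turn outside -1 to 1 is refused whole. A call with a gripper value outside its range is refused whole. The fingers move at their own pace and stop on an object; "grip_force" is the grip in N (left out, the last holds). Time passes only in rows, so rows that do not move let the fingers close. It gives the time, the measured TCP pose, the force and the opening at its end, in the units of the state.
- ctrl.get_obs(): the state, without advancing time (a new reading comes with each control period).
- ctrl.read_camera(name): name is "scene" or "top" or "wrist"; returns a dict with "pixels" (384x512x3 uint8, blue, green, red), "mtx" (3x3 intrinsics, pixels), "camera_from_world" (4x4, takes a point from world to camera coordinates); the wrist camera has in their place "mount" (4x4, takes a point from camera to tool coordinates, whose origin is the TCP and whose axes are the flange's). Camera axes: x right, y down, z forward; pixel columns grow to the right and rows downward; lengths in m; the calibration is good to about 2 mm. A picture is of the moment at which its call begins: read the wrist's pose just before it. There is no depth.
- ctrl.hand_in(): hands the job in, once; it reports no verdict.
The state is a dict: "t": time; "joint_pos": joint angles; "dq": joint speeds; "tau": joint torques, N m; "position": TCP position; "tcp_rot": TCP orientation; "wrist_force": force on the tool from outside, world axes, zero at the start; "ft_torque": the same for the moment, N m; "width": finger opening in m.
Only numpy, scipy, OpenCV 4.12 (cv2) and the standard library are available. Lean on these libraries where they do the work, as an engineer would, in place of code of your own. Each camera call takes 0.05 s, during which the arm holds its last target.

## Task

Close the one wing-handled valve on the cooling manifold: turn it clockwise until you feel it come down on its seat, nip it up snug so that it stays shut, but do not crush its soft washer. Then fit the lockshield cap down over it, straight and fully home on the flange, without ramming it, and let go. The round knobs beside it are set for the other racks, so never touch them, and leave the cheeses and the spanner where they are.

Things in the scene. Friction and masses are not known exactly. Their poses are not given: they have to be found in the camera images.
- wing: Black plastic wing handle to turn, the only bar in the row of five knobs (the others are round). Bar 34 mm long (its x), 12 mm thick (its y), spanning 6 to 30 mm above its origin, edges rounded 3 mm; below it a hub 22 mm across. Origin on the vertical turning axis. Clockwise seen from above (yaw decreasing) closes. Drags with a steady 0.12 Nm all the way and stays where it is left
- wing_grip (a point): on the wing's turning axis at mid height of its bar, 18 mm above its origin; axes as the wing. The seat is met after 0.25 to 1.2 rad of turning, worn differently each time and not to be seen, only felt
- wing_valve: fixed brass valve under the wing; origin on the axis at bench level, outlet pipe along its +x. Hidden in it is a soft washer: where it meets the seat the moment steps up by 0.04 Nm, then rises 3 Nm per rad. Snug (stays shut when let go): risen by 0.12 to 0.3 Nm over what was felt, read the same way, before the seat; 0.4 Nm crushes it. When turning pauses the drag may lean either way
- collar (a point): centre of the valve flange's top face, on the valve's axis, 91 mm above the bench, where the cap's rim has to stand; z up. The flange is 52 mm across; on it is a collar 39 mm across and 10 mm high, its top 4 mm chamfered down to 34 mm; the wing starts at the collar's top
- cap: Loose grey plastic lockshield cap, about 80 g, mouth down on the bench: a round cup 49 mm outside, 42 mm inside, 48 mm high, 44 mm deep inside, with a flat upright grip tab on top, 28 mm long (its x), 12 mm thick (its y). Origin at the centre of its rim, z up. Goes over wing and collar (1.5 mm play all round) and stands on the flange; which way the tab points does not matter
- cap_tab (a point): on the cap's axis, in the tab, 60 mm above the rim (the tab spans 47 to 72 mm); axes as the cap
- manifold: fixed horizontal steel header tube with five valves in a row along its y, 60 mm apart, the middle one at its origin; the wing valve is one of the three inner ones. Origin on the bench under the middle valve. A gauge stands at its +y end, up to 120 mm high
- round_a: round black knob of another valve, 36 mm across, spanning 3 to 30 mm above its origin, so as high as the wing; turns easily; not to be touched
- round_b: as round_a
- round_c: as round_a
- round_d: as round_a
- cheese_1: fresh white cheese, a disc 94 mm across and 55 mm high, on a ripening board 22 mm thick; origin at the centre of its underside
- cheese_2: as cheese_1
- spanner: steel spanner lying loose on the bench; origin at the middle of its underside
There are look-alikes about, which are no part of the job. There is more than one size of the cap; the one meant has the size given above.

How it is judged:
On the way:
1. the wing valve is shut snug on its seat and let go (its washer presses the seat with over 6 N at 12.5 mm radius, 0.075 Nm, and stays so) (contact force between wing and wing_valve above 6 N and contact force between the fingers and wing below 0.2 N), for 0.3 s.
At the end, for the whole second after the job is handed in: The wing valve is still shut snug (its washer presses the seat with over 6 N); the cap stands at rest on the flange over it: its rim within 2 mm of the flange's height, centred within 3 mm, tilted less than 3.4 degrees, released (contact force between wing and wing_valve above 6 N and horizontal distance between cap and collar below 0.003 m and z of cap in the frame of collar between -0.002 and 0.002 m and angle between cap's own z axis and vertical below 0.06 rad and linear speed of cap below 0.01 m/s); the robot touches nothing.
It fails at once if the washer is crushed: the valve is forced onto its seat with more than 32 N (0.4 Nm) (contact force between wing and wing_valve above 32 N).
It fails at once if a round knob is touched (more than 0.5 N) (contact force between any of round_a, round_b, round_c, round_d and anything else above 0.5 N).
It fails at once if the cap is rammed onto the valve (more than 40 N) (contact force between cap and wing_valve above 40 N).
It fails at once if a cheese or the spanner is moved by more than 15 mm (distance of any of cheese_1, cheese_2, spanner from where it was at the start of the episode above 0.015 m).
It also fails if it takes over 70 s, if anything falls off the work surface, if the arm or the gripper's body presses on something with over 40 N, if the wrist force passes 120 N, or if a joint passes its speed limit or range.

## Working session

There is one attempt and no reset: what is moved stays moved. The work goes in short steps, Python scripts to look and compute and a tool call to move; the robot and the scene stay as the last step left them, time stands still between calls to the robot, and variables do not carry over. Pictures are saved under pics/ and viewed, and the job is handed in when it is done.

Besides the shell and the picture viewer there is one more tool, called after "Request:" in YAML: its name, and indented under it one key for each argument. servo_tool: Moves the arm, as the interface text tells. Scaled input: -1 to 1 covers 0.03 m each way for a shift and 4 degrees each way for a turn. Its arguments: {"type":"object","properties":{"commands":{"type":"string"},"grip_force":{"type":"number"}},"required":["commands"]}

```bash
mkdir -p pics; ls
cat > h.py <<'E'
import numpy as np, cv2
from workcell import ctrl
from scipy.spatial.transform import Rotation as R
def grab(name,fn=None):
    o=ctrl.get_obs(); c=ctrl.read_camera(name)
    im=np.array(c["pixels"],dtype=np.uint8)
    if fn: cv2.imwrite("pics/"+fn,im)
    K=np.array(c["mtx"])
    if name=="wrist":
        T=np.eye(4);T[:3,:3]=R.from_quat(o["tcp_rot"]).as_matrix();T[:3,3]=o["position"]
        wc=T@np.array(c["mount"])
    else: wc=np.linalg.inv(np.array(c["camera_from_world"]))
    return im,K,wc
def ray(K,wc,u,v):
    d=wc[:3,:3]@np.linalg.solve(K,[u,v,1.]); return wc[:3,3],d/np.linalg.norm(d)
def onz(K,wc,u,v,z):
    o,d=ray(K,wc,u,v); return o+d*(z-o[2])/d[2]
def proj(K,wc,p):
    q=np.linalg.inv(wc)@np.append(p,1); q=K@q[:3]; return q[:2]/q[2]
E
python3 - <<'E'
from h import *
for n in ["scene","top","wrist"]:
    im,K,wc=grab(n,n+"0.png"); print(n,K[0,0],K[0,2],K[1,2],wc.round(3).tolist())
o=ctrl.get_obs();print(o)
np.savez("cal.npz")
E
```

```text
pics
scene 377.54525960089165 263.1041745938268 190.26203037973724 [[-0.31, 0.796, -0.52, 1.074], [0.951, 0.264, -0.162, 0.194], [0.008, -0.544, -0.839, 0.973], [0.0, 0.0, 0.0, 1.0]]
top 402.9197665042258 257.3875753998794 195.62373215161483 [[0.026, -0.988, 0.15, 0.364], [-0.999, -0.029, -0.02, 0.034], [0.024, -0.15, -0.988, 1.212], [0.0, 0.0, 0.0, 1.0]]
wrist 324.4688678905097 259.50985867769305 187.2700458371685 [[0.354, 0.886, 0.3, 0.126], [0.935, -0.335, -0.114, 0.567], [-0.001, 0.321, -0.947, 0.373], [0.0, 0.0, 0.0, 1.0]]
{'t': 0.15, 'joint_pos': array([ 1.00268769e+00,  1.81404876e-01,  1.60774409e+00,  8.28588449e-06,
        1.35379731e+00, -2.06248971e-01]), 'dq': array([-0.00057053, -0.00295905, -0.00216927,  0.00041772, -0.00010535,
       -0.00118482]), 'tau': array([ 3.87541495e-04, -4.45261467e+01, -3.51691890e+01, -8.20936339e-05,
        5.75106125e-03, -8.17296609e-06]), 'position': array([0.20328786, 0.53742971, 0.23058825]), 'tcp_rot': array([ 1.79945146e-01,  9.83676413e-01, -6.25184613e-04, -2.59294352e-04]), 'wrist_force': array([-0.30279437,  0.70127632, -0.00247999]), 'ft_torque': array([-0.01150449, -0.01153255, -0.05742491]), 'width': 0.08539089846084252}
```

View pics/scene0.png

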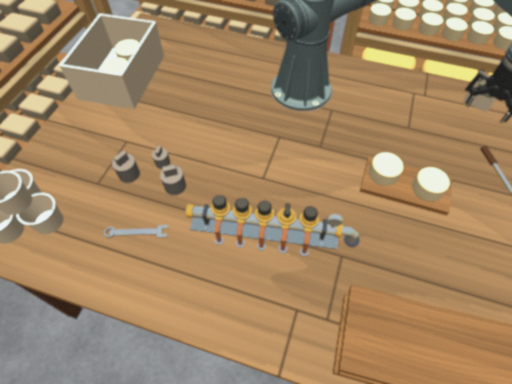

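View pics/top0.png

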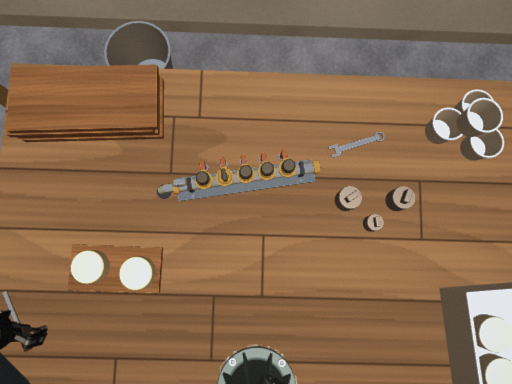

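View pics/wrist0.png

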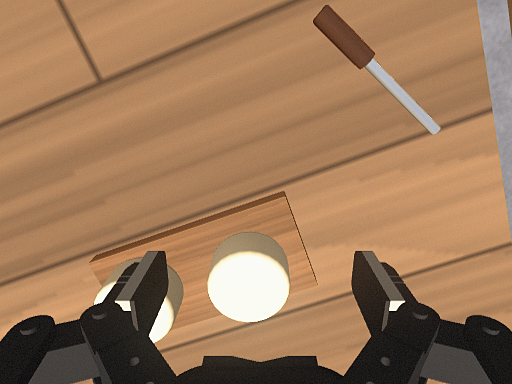

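The scene shows the wing as the second knob from the gauge end (top ≈ (224,175)). There are three caps near (349,198), (404,198) and (375,222), and cheeses at (88,267) and (136,273). I'll zoom in.

Run:
```python
from h import *
im=cv2.imread("pics/top0.png");s=cv2.imread("pics/scene0.png")
a=cv2.resize(im[145:240,150:425],None,fx=2.9,fy=2.9,interpolation=cv2.INTER_CUBIC)
b=cv2.resize(s[140:255,100:370],None,fx=2.9,fy=2.9,interpolation=cv2.INTER_CUBIC)
print(a.shape,b.shape)
cv2.imwrite("pics/z0.png",np.vstack([a[:,:783],b[:,:783]])[:600])
```

```text
(276, 798, 3) (334, 783, 3)
```

View pics/z0.png

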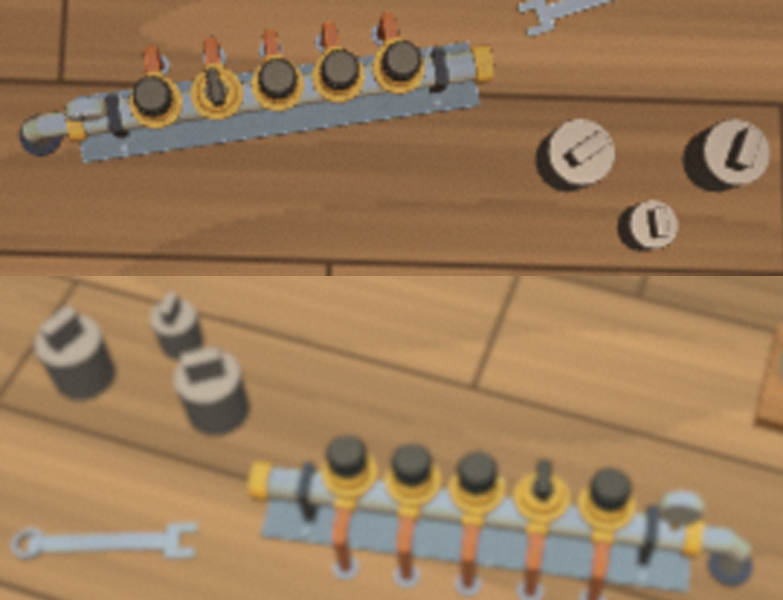

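Run:
```python
from h import *
im,K,wc=grab("top")
hsv=cv2.cvtColor(im,cv2.COLOR_BGR2HSV)
m=((hsv[...,1]<60)&(hsv[...,2]>130)).astype(np.uint8)*255
for (u,v) in [(349,198),(404,198),(375,222)]:
    w=np.zeros_like(m); w[v-17:v+18,u-17:u+18]=m[v-17:v+18,u-17:u+18]
    cs,_=cv2.findContours(w,cv2.RETR_EXTERNAL,cv2.CHAIN_APPROX_NONE)
    c=max(cs,key=cv2.contourArea); c=cv2.convexHull(c); e=cv2.minAreaRect(c)
    for z in (.04,.06): 
        p=onz(K,wc,*e[0],z); print((u,v),e,z,p.round(4),np.array(e[1])+1, (np.array(e[1])+1)*np.linalg.norm(p-wc[:3,3])/403)
for (u,v) in [(202,178),(224,175),(245,172),(267,168),(288,166)]: print(onz(K,wc,u,v,.13).round(4))
```

```text
(349, 198) ((349.75, 197.24998474121094), (21.21320343017578, 20.50609588623047), 45.0) 0.04 [ 0.5456 -0.2631  0.04  ] [22.21320343 21.50609589] [0.0674075  0.06526174]
(349, 198) ((349.75, 197.24998474121094), (21.21320343017578, 20.50609588623047), 45.0) 0.06 [ 0.5425 -0.258   0.06  ] [22.21320343 21.50609589] [0.06625744 0.06414828]
(404, 198) ((403.5, 197.5), (21.0, 21.0), 90.0) 0.04 [ 0.5495 -0.4235  0.04  ] [22. 22.] [0.06944345 0.06944345]
(404, 198) ((403.5, 197.5), (21.0, 21.0), 90.0) 0.06 [ 0.5464 -0.4157  0.06  ] [22. 22.] [0.06825865 0.06825865]
(375, 222) ((375.0, 221.5), (15.0, 14.0), 90.0) 0.04 [ 0.4757 -0.337   0.04  ] [16. 15.] [0.04902116 0.04595734]
(375, 222) ((375.0, 221.5), (15.0, 14.0), 90.0) 0.06 [ 0.4738 -0.3306  0.06  ] [16. 15.] [0.04818479 0.04517324]
[0.5729 0.1644 0.13  ]
[0.583  0.1048 0.13  ]
[0.5932 0.0477 0.13  ]
[ 0.6062 -0.0123  0.13  ]
[ 0.6137 -0.07    0.13  ]
```

The small cap, about 48 mm, is the right one, at roughly (0.475, -0.334). The wing is at about (0.583, 0.105). I'll move above the wing.

Request:
servo_tool:
  commands: "-0.94 -0.5 -0.1 0 0;-0.94 -0.5 -0.1 0 0;-0.94 -0.5 -0.1 0 0;-0.94 -0.5 -0.1 0 0;-0.94 -0.5 -0.1 0 0;-0.94 -0.5 -0.1 0 0;-0.94 -0.5 -0.1 0 0;-0.94 -0.5 -0.1 0 0"

```text
t: 1.2
position: [0.3725, 0.3448, 0.2553]
tcp_rot: [0.18, 0.984, -0.0, -0.0]
wrist_force: [-0.0, -0.6, -0.4]
width: 0.0854
```

Request:
servo_tool:
  commands: "-0.94 -0.5 -0.1 0 0;-0.94 -0.5 -0.1 0 0;-0.94 -0.5 -0.1 0 0;-0.94 -0.5 -0.1 0 0;-0.94 -0.5 -0.1 0 0;-0.94 -0.5 -0.1 0 0;-0.94 -0.5 -0.1 0 0;-0.94 -0.5 -0.1 0 0"

```text
t: 2.2
position: [0.5411, 0.1528, 0.2792]
tcp_rot: [0.18, 0.984, 0.0, -0.0]
wrist_force: [0.6, 0.2, 1.1]
width: 0.0854
```

Request:
servo_tool:
  commands: "-0.94 -0.5 0 0 0;-0.94 -0.5 0 0 0;0 0 0 0 0;0 0 0 0 0"

```text
t: 2.7
position: [0.5822, 0.106, 0.2789]
tcp_rot: [0.18, 0.984, 0.0, -0.001]
wrist_force: [0.3, 0.2, -0.4]
width: 0.0854
```

```bash
cat > look.py <<'E'
import sys
from h import *
im,K,wc=grab("wrist",sys.argv[1]); np.savez("pics/"+sys.argv[1][:-4]+".npz",K=K,wc=wc)
o=ctrl.get_obs();print(o["t"],o["position"].round(4),o["joint_pos"].round(3))
M=R.from_quat(o["tcp_rot"]).as_matrix();print(M.round(3).tolist(),o["ft_torque"].round(3))
cv2.imwrite("pics/big_"+sys.argv[1],cv2.resize(im,None,fx=1.5,fy=1.5,interpolation=cv2.INTER_CUBIC))
E
python3 look.py w1.png
```

```text
2.75 [0.5821 0.1063 0.2791] [-0.02   0.182  1.508  0.     1.452 -1.23 ]
[[-0.935, 0.353, -0.001], [0.353, 0.935, 0.0], [0.001, 0.0, -1.0]] [-0.005  0.021 -0.017]
```

View pics/big_w1.png

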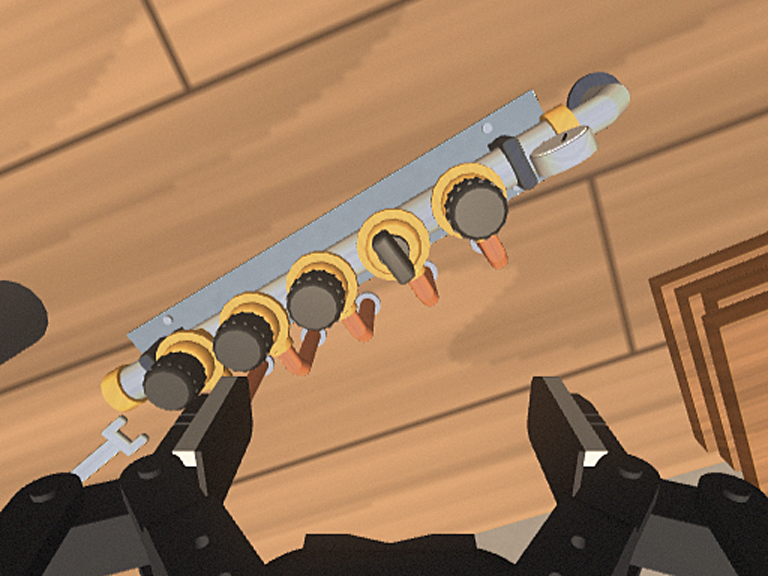

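The wrist view shows the bar at about (262,171) original pixels, between round knobs at (317,139) and (211,200). I'll measure its centre and yaw.

```bash
cat > wing.py <<'E'
import sys
from h import *
n=sys.argv[1]; u0,v0=int(sys.argv[2]),int(sys.argv[3]); r=int(sys.argv[4])
im=cv2.imread(f"pics/{n}.png"); d=np.load(f"pics/{n}.npz");K,wc=d["K"],d["wc"]
hsv=cv2.cvtColor(im,cv2.COLOR_BGR2HSV)
y=((hsv[...,0]>15)&(hsv[...,0]<32)&(hsv[...,1]>150)&(hsv[...,2]>110)).astype(np.uint8)
g=((hsv[...,1]<90)&(hsv[...,2]<115)).astype(np.uint8)
top=((hsv[...,1]<90)&(hsv[...,2]<125)&(hsv[...,2]>70)).astype(np.uint8)
a,b,c,e=v0-r,v0+r,u0-r,u0+r
print("V:",[hsv[v0+k,u0-8:u0+9,2].tolist() for k in (-4,0,4)])
for nm,m,z in (("yel",y,.091),("dark",g,.125),("top",top,.131)):
    w=np.zeros_like(m);w[a:b,c:e]=m[a:b,c:e]
    nn,l,st,ce=cv2.connectedComponentsWithStats(w)
    k=1+np.argmax(st[1:,4]); pts=cv2.findContours((l==k).astype(np.uint8),cv2.RETR_EXTERNAL,cv2.CHAIN_APPROX_NONE)[0][0]
    P=np.array([onz(K,wc,*q[0],z)[:2] for q in pts]).astype(np.float32)*1000
    print(nm,cv2.minAreaRect(P),cv2.fitEllipse(cv2.convexHull(P)) if len(P)>8 else "")
    im[l==k]=im[l==k]//2+np.array([0,0,120] if nm=="top" else [60,60,0],np.uint8)
cv2.imwrite(f"pics/{n}_m.png",cv2.resize(im[a:b,c:e],None,fx=480/(2*r),fy=480/(2*r),interpolation=cv2.INTER_NEAREST))
E
python3 wing.py w1 263 170 32
```

```text
V: [[130, 137, 141, 146, 145, 146, 119, 94, 80, 68, 58, 57, 48, 143, 151, 149, 144], [126, 126, 131, 137, 136, 143, 141, 141, 138, 115, 100, 84, 62, 58, 57, 51, 108], [69, 90, 107, 125, 126, 129, 137, 136, 134, 137, 140, 143, 108, 96, 87, 63, 59]]
yel ((583.3089599609375, 106.68190002441406), (39.39424133300781, 33.30610275268555), 89.87240600585938) ((586.7348022460938, 106.8051528930664), (39.289459228515625, 39.887245178222656), 56.19700241088867)
dark ((584.6007690429688, 109.35393524169922), (36.76921081542969, 20.123083114624023), 7.752100944519043) ((584.1104125976562, 108.18964385986328), (21.77474021911621, 37.68576431274414), 95.91041564941406)
top ((584.768310546875, 106.91282653808594), (33.653594970703125, 11.894787788391113), 17.159162521362305) ((584.5108032226562, 106.98731994628906), (13.640486717224121, 37.44533157348633), 105.91812896728516)
```

View pics/w1_m.png

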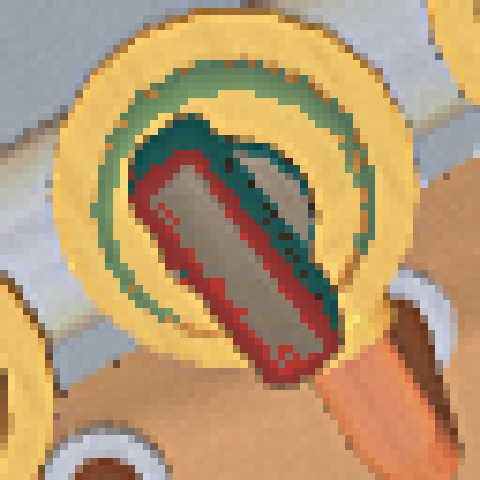

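Request:
servo_tool:
  commands: "0 0 0.2 -0.95 165;0 0 0.2 -0.95 165;0 0 0.2 -0.95 165;0 0 0.2 -0.95 165;0 0 0.2 -0.95 165;0 0 0.2 -0.95 165;0 0 0.2 -0.95 165;0 0 0.2 -0.95 165"
  grip_force: 40

```text
t: 3.75
position: [0.582, 0.1068, 0.2313]
tcp_rot: [-0.086, 0.996, 0.0, 0.0]
wrist_force: [-0.6, -0.1, 0.5]
width: 0.0297
```

Request:
servo_tool:
  commands: "0 0 0 -0.95 165;0 0 0 -0.95 165;-0.09 0 0 0 165;0 0 0 0 165"

```text
t: 4.25
position: [0.5852, 0.107, 0.2315]
tcp_rot: [-0.15, 0.989, 0.0, 0.0]
wrist_force: [-0.0, -0.2, -0.5]
width: 0.0302
```

```bash
python3 look.py w2.png
```

```text
4.3 [0.5852 0.1069 0.2314] [-0.019  0.224  1.555  0.     1.362 -1.891]
[[-0.955, -0.297, 0.0], [-0.297, 0.955, 0.0], [-0.0, 0.0, -1.0]] [ 0.02  -0.056  0.013]
```

View pics/big_w2.png

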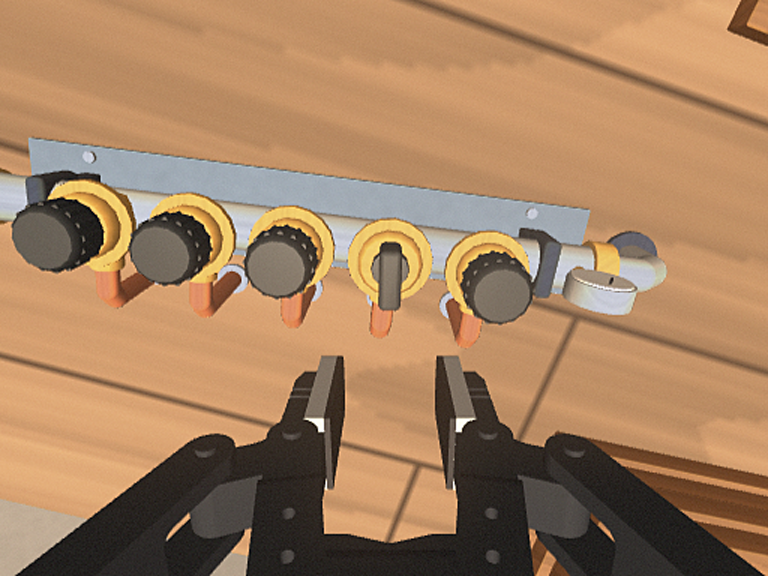

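The bar now lies parallel to the jaws at (259,183) original pixels. I'll re-measure it.

```bash
python3 wing.py w2 260 175 30
```

```text
V: [[164, 72, 102, 121, 142, 144, 137, 139, 139, 142, 136, 136, 138, 118, 102, 75, 71], [124, 71, 104, 123, 143, 139, 140, 139, 139, 138, 138, 137, 135, 118, 92, 60, 157], [122, 71, 108, 123, 143, 138, 140, 135, 137, 135, 137, 136, 129, 108, 96, 65, 147]]
yel ((581.20556640625, 104.07345581054688), (27.209211349487305, 39.24265670776367), 29.707210540771484) ((586.614501953125, 107.63761138916016), (38.80474090576172, 40.50125503540039), 112.7774429321289)
dark ((584.1766967773438, 105.54139709472656), (36.574134826660156, 16.638389587402344), 10.526016235351562) ((584.4474487304688, 106.67142486572266), (19.00419044494629, 39.685401916503906), 106.02237701416016)
top ((583.6111450195312, 106.43071746826172), (31.577594757080078, 14.776537895202637), 17.22768211364746) ((584.1576538085938, 105.91259765625), (16.97747039794922, 36.91933822631836), 104.76422882080078)
```

View pics/w2_m.png

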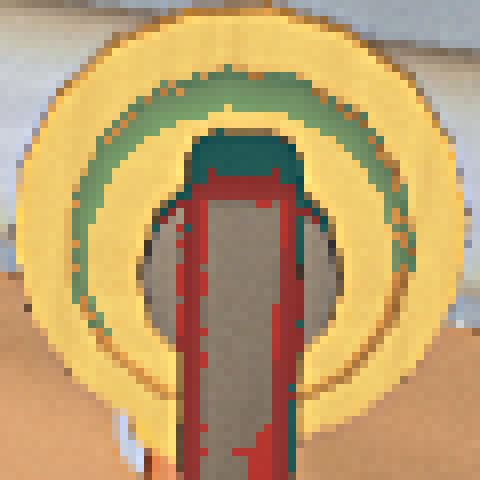

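Request:
servo_tool:
  commands: "0 0 0.7 0 165;0 0 0.7 0 165;0 0 0.7 0 165;0 0 0.7 0 165;0 0 0.7 0 165;0 0 0.5 0 165;0 0 0 0 165;0 0 0 0 165"

```text
t: 5.3
position: [0.5859, 0.1064, 0.1121]
tcp_rot: [-0.15, 0.989, -0.0, 0.001]
wrist_force: [0.6, 0.2, -0.8]
width: 0.0298
```

```bash
python3 look.py w3.png
```

```text
5.35 [0.5861 0.1064 0.1124] [-0.019  0.354  1.649 -0.     1.137 -1.892]
[[-0.955, -0.297, 0.002], [-0.297, 0.955, -0.0], [-0.002, -0.001, -1.0]] [-0.033 -0.049  0.031]
```

View pics/big_w3.png

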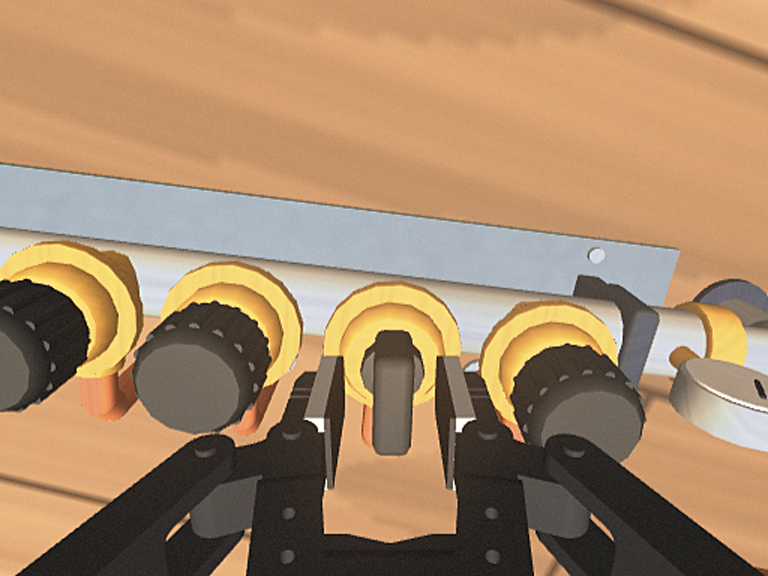

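Request:
servo_tool:
  commands: "0 0 0 0 230;0 0 0 0 255;0 0 0 0 255;0 0 0 0 255;0 0 0 0 255"
  grip_force: 60

```text
t: 5.98
position: [0.5857, 0.1072, 0.1125]
tcp_rot: [-0.15, 0.989, 0.0, 0.001]
wrist_force: [-2.7, 2.6, 6.0]
width: 0.0105
```

```bash
cat > f.py <<'E'
from h import *
o=ctrl.get_obs();M=R.from_quat(o["tcp_rot"]).as_matrix()
print(round(o["t"],3),"yawY",round(np.degrees(np.arctan2(M[1,1],M[0,1])),2),"j6",o["joint_pos"][5].round(4),"dq6",o["dq"][5].round(3),"tau6",o["tau"][5].round(4),"M",o["ft_torque"].round(3),"F",o["wrist_force"].round(1),"w",round(o["width"],4),o["position"].round(4))
E
python3 f.py
```

```text
5.975 yawY 107.29 j6 -1.8917 dq6 0.002 tau6 -0.0029 M [0.515 0.373 0.034] F [-2.7  2.6  6. ] w 0.0105 [0.5857 0.1072 0.1125]
```

Request:
servo_tool:
  commands: "0 0 0 0.15 255;0 0 0 0.15 255;0 0 0 0.15 255;0 0 0 0.15 255;0 0 0 0.15 255;0 0 0 0.15 255;0 0 0 0.15 255;0 0 0 0.15 255"

```text
t: 6.98
position: [0.5857, 0.1072, 0.1125]
tcp_rot: [-0.109, 0.994, 0.0, 0.001]
wrist_force: [-3.1, 3.6, 5.6]
width: 0.0106
```

```bash
python3 f.py
```

```text
6.975 yawY 102.48 j6 -1.8078 dq6 0.082 tau6 0.0096 M [0.541 0.383 0.119] F [-3.1  3.6  5.6] w 0.0106 [0.5857 0.1072 0.1125]
```

Request:
servo_tool:
  commands: "0 0 0 0.15 255;0 0 0 0.15 255;0 0 0 0.15 255;0 0 0 0.15 255"

```text
t: 7.48
position: [0.5857, 0.1072, 0.1125]
tcp_rot: [-0.088, 0.996, 0.0, 0.001]
wrist_force: [-2.6, 3.5, 5.4]
width: 0.0107
```

```bash
python3 f.py
```

```text
7.475 yawY 100.08 j6 -1.7659 dq6 0.083 tau6 0.0096 M [0.558 0.414 0.145] F [-2.6  3.5  5.4] w 0.0107 [0.5857 0.1072 0.1125]
```

Request:
servo_tool:
  commands: "0 0 0 0.15 255;0 0 0 0.15 255;0 0 0 0.15 255;0 0 0 0.15 255"

```text
t: 7.98
position: [0.5857, 0.1071, 0.1125]
tcp_rot: [-0.067, 0.998, 0.0, 0.001]
wrist_force: [-3.2, 2.8, 6.3]
width: 0.0104
```

```bash
python3 f.py
```

```text
7.975 yawY 97.68 j6 -1.724 dq6 0.083 tau6 0.0097 M [0.529 0.411 0.125] F [-3.2  2.8  6.3] w 0.0104 [0.5857 0.1071 0.1125]
```

Request:
servo_tool:
  commands: "0 0 0 0.15 255;0 0 0 0.15 255;0 0 0 0.15 255;0 0 0 0.15 255"

```text
t: 8.48
position: [0.5857, 0.1071, 0.1125]
tcp_rot: [-0.046, 0.999, 0.0, 0.001]
wrist_force: [-1.4, 3.5, 6.3]
width: 0.0107
```

```bash
python3 f.py
```

```text
8.475 yawY 95.28 j6 -1.6821 dq6 0.083 tau6 0.0097 M [0.479 0.486 0.159] F [-1.4  3.5  6.3] w 0.0107 [0.5857 0.1071 0.1125]
```

Request:
servo_tool:
  commands: "0 0 0 0.15 255;0 0 0 0.15 255;0 0 0 0.15 255;0 0 0 0.15 255"

```text
t: 8.98
position: [0.5857, 0.1071, 0.1125]
tcp_rot: [-0.025, 1.0, 0.0, 0.001]
wrist_force: [-1.3, 2.8, 5.7]
width: 0.0106
```

```bash
python3 f.py
```

```text
8.975 yawY 92.88 j6 -1.6402 dq6 0.084 tau6 0.0097 M [0.507 0.443 0.15 ] F [-1.3  2.8  5.7] w 0.0106 [0.5857 0.1071 0.1125]
```

Request:
servo_tool:
  commands: "0 0 0 0.15 255;0 0 0 0.15 255;0 0 0 0.15 255;0 0 0 0.15 255;0 0 0 0.15 255"

```text
t: 9.6
position: [0.5857, 0.1072, 0.1125]
tcp_rot: [0.001, 1.0, 0.0, 0.001]
wrist_force: [-2.2, 4.1, 5.9]
width: 0.0106
```

```bash
python3 f.py
```

```text
9.6 yawY 89.88 j6 -1.5879 dq6 0.083 tau6 0.0097 M [0.493 0.354 0.115] F [-2.2  4.1  5.9] w 0.0106 [0.5857 0.1072 0.1125]
```

Request:
servo_tool:
  commands: "0 0 0 0.15 255;0 0 0 0.15 255;0 0 0 0.15 255;0 0 0 0.15 255;0 0 0 0.15 255"

```text
t: 10.22
position: [0.5857, 0.1071, 0.1125]
tcp_rot: [0.027, 1.0, 0.0, 0.001]
wrist_force: [-2.0, 3.7, 6.3]
width: 0.0108
```

```bash
python3 f.py
```

```text
10.225 yawY 86.88 j6 -1.5355 dq6 0.081 tau6 0.0097 M [0.581 0.42  0.107] F [-2.   3.7  6.3] w 0.0108 [0.5857 0.1071 0.1125]
```

Request:
servo_tool:
  commands: "0 0 0 0.15 255;0 0 0 0.15 255;0 0 0 0.15 255;0 0 0 0.15 255;0 0 0 0.15 255"

```text
t: 10.85
position: [0.5857, 0.1071, 0.1125]
tcp_rot: [0.053, 0.999, 0.0, 0.001]
wrist_force: [-2.1, 3.4, 5.5]
width: 0.0107
```

```bash
python3 f.py
```

```text
10.85 yawY 83.88 j6 -1.4832 dq6 0.082 tau6 0.0097 M [0.483 0.409 0.086] F [-2.1  3.4  5.5] w 0.0107 [0.5857 0.1071 0.1125]
```

Request:
servo_tool:
  commands: "0 0 0 0.15 255;0 0 0 0.15 255;0 0 0 0.15 255;0 0 0 0.15 255;0 0 0 0.15 255"

```text
t: 11.48
position: [0.5857, 0.1071, 0.1125]
tcp_rot: [0.079, 0.997, 0.0, 0.001]
wrist_force: [-2.5, 3.3, 5.6]
width: 0.0105
```

```bash
python3 f.py
```

```text
11.475 yawY 80.88 j6 -1.4308 dq6 0.083 tau6 0.0097 M [0.535 0.411 0.087] F [-2.5  3.3  5.6] w 0.0105 [0.5857 0.1071 0.1125]
```

Request:
servo_tool:
  commands: "0 0 0 0.15 255;0 0 0 0.15 255;0 0 0 0.15 255;0 0 0 0.15 255;0 0 0 0.15 255"

```text
t: 12.1
position: [0.5857, 0.1071, 0.1125]
tcp_rot: [0.106, 0.994, 0.0, 0.001]
wrist_force: [-2.1, 4.2, 6.3]
width: 0.0104
```

```bash
python3 f.py
```

```text
12.1 yawY 77.89 j6 -1.3785 dq6 0.083 tau6 0.0098 M [0.471 0.435 0.111] F [-2.1  4.2  6.3] w 0.0104 [0.5857 0.1071 0.1125]
```

Request:
servo_tool:
  commands: "0 0 0 0.15 255;0 0 0 0.15 255;0 0 0 0.15 255;0 0 0 0.15 255;0 0 0 0.15 255"

```text
t: 12.72
position: [0.5857, 0.1071, 0.1125]
tcp_rot: [0.132, 0.991, 0.0, 0.001]
wrist_force: [-2.2, 4.4, 5.8]
width: 0.0109
```

```bash
python3 f.py
```

```text
12.725 yawY 74.88 j6 -1.3261 dq6 0.083 tau6 0.0097 M [0.529 0.417 0.11 ] F [-2.2  4.4  5.8] w 0.0109 [0.5857 0.1071 0.1125]
```

Request:
servo_tool:
  commands: "0 0 0 0.15 255;0 0 0 0.15 255;0 0 0 0.15 255;0 0 0 0.15 255;0 0 0 0.15 255"

```text
t: 13.35
position: [0.5857, 0.1071, 0.1125]
tcp_rot: [0.157, 0.988, 0.0, 0.001]
wrist_force: [-1.8, 4.0, 6.2]
width: 0.0104
```

```bash
python3 f.py
```

```text
13.35 yawY 71.88 j6 -1.2737 dq6 0.083 tau6 0.0098 M [0.519 0.406 0.174] F [-1.8  4.   6.2] w 0.0104 [0.5857 0.1071 0.1125]
```

Request:
servo_tool:
  commands: "0 0 0 0.15 255;0 0 0 0.15 255"

```text
t: 13.6
position: [0.5857, 0.1071, 0.1125]
tcp_rot: [0.168, 0.986, 0.001, 0.001]
wrist_force: [-2.7, 3.0, 5.8]
width: 0.0107
```

```bash
python3 f.py
```

```text
13.6 yawY 70.68 j6 -1.2528 dq6 0.085 tau6 0.0098 M [0.562 0.393 0.103] F [-2.7  3.   5.8] w 0.0107 [0.5857 0.1071 0.1125]
```

Just noise, so I'll continue.

Request:
servo_tool:
  commands: "0 0 0 0.15 255;0 0 0 0.15 255;0 0 0 0.15 255;0 0 0 0.15 255"

```text
t: 14.1
position: [0.5857, 0.1071, 0.1125]
tcp_rot: [0.188, 0.982, 0.001, 0.001]
wrist_force: [-1.5, 4.0, 5.2]
width: 0.0104
```

```bash
python3 f.py
```

```text
14.1 yawY 68.29 j6 -1.2109 dq6 0.082 tau6 0.0098 M [0.491 0.413 0.156] F [-1.5  4.   5.2] w 0.0104 [0.5857 0.1071 0.1125]
```

Request:
servo_tool:
  commands: "0 0 0 0.15 255;0 0 0 0.15 255;0 0 0 0.15 255"

```text
t: 14.48
position: [0.5857, 0.1071, 0.1125]
tcp_rot: [0.204, 0.979, 0.001, 0.001]
wrist_force: [-2.1, 2.9, 6.4]
width: 0.0104
```

```bash
python3 f.py
```

```text
14.475 yawY 66.48 j6 -1.1795 dq6 0.084 tau6 0.0098 M [0.522 0.447 0.142] F [-2.1  2.9  6.4] w 0.0104 [0.5857 0.1071 0.1125]
```

Request:
servo_tool:
  commands: "0 0 0 0.15 255;0 0 0 0.15 255;0 0 0 0.15 255;0 0 0 0.15 255"

```text
t: 14.98
position: [0.5857, 0.1071, 0.1125]
tcp_rot: [0.224, 0.975, 0.001, 0.001]
wrist_force: [-2.2, 3.5, 6.2]
width: 0.0105
```

```bash
python3 f.py
```

```text
14.975 yawY 64.08 j6 -1.1375 dq6 0.082 tau6 0.0098 M [0.549 0.437 0.139] F [-2.2  3.5  6.2] w 0.0105 [0.5857 0.1071 0.1125]
```

Request:
servo_tool:
  commands: "0 0 0 0.15 255;0 0 0 0.15 255;0 0 0 0.15 255;0 0 0 0.15 255;0 0 0 0.15 255"

```text
t: 15.6
position: [0.5857, 0.1071, 0.1125]
tcp_rot: [0.25, 0.968, 0.001, 0.001]
wrist_force: [-1.7, 3.2, 7.2]
width: 0.0102
```

```bash
python3 f.py
```

```text
15.6 yawY 61.08 j6 -1.0852 dq6 0.082 tau6 0.0098 M [0.51  0.421 0.128] F [-1.7  3.2  7.2] w 0.0102 [0.5857 0.1071 0.1125]
```

Request:
servo_tool:
  commands: "0 0 0 0.15 255;0 0 0 0.15 255;0 0 0 0.15 255;0 0 0 0.15 255;0 0 0 0.15 255"

```text
t: 16.23
position: [0.5857, 0.1071, 0.1125]
tcp_rot: [0.275, 0.961, 0.001, 0.0]
wrist_force: [-2.2, 4.0, 6.0]
width: 0.0108
```

```bash
python3 f.py
```

```text
16.225 yawY 58.08 j6 -1.0328 dq6 0.084 tau6 0.0098 M [0.504 0.494 0.11 ] F [-2.2  4.   6. ] w 0.0108 [0.5857 0.1071 0.1125]
```

Request:
servo_tool:
  commands: "0 0 0 0.15 255;0 0 0 0.15 255;0 0 0 0.15 255;0 0 0 0.15 255;0 0 0 0.15 255"

```text
t: 16.85
position: [0.5856, 0.1071, 0.1125]
tcp_rot: [0.3, 0.954, 0.001, 0.0]
wrist_force: [-2.6, 3.7, 6.5]
width: 0.0105
```

```bash
python3 f.py
```

```text
16.85 yawY 55.08 j6 -0.9805 dq6 0.083 tau6 0.0245 M [0.535 0.462 0.128] F [-2.6  3.7  6.5] w 0.0105 [0.5856 0.1071 0.1125]
```

Request:
servo_tool:
  commands: "0 0 0 0.15 255"

```text
t: 16.98
position: [0.5857, 0.1071, 0.1125]
tcp_rot: [0.305, 0.952, 0.001, 0.001]
wrist_force: [-1.9, 3.3, 5.7]
width: 0.0106
```

```bash
python3 f.py
```

```text
16.975 yawY 54.48 j6 -0.97 dq6 0.084 tau6 0.0361 M [0.533 0.421 0.185] F [-1.9  3.3  5.7] w 0.0106 [0.5857 0.1071 0.1125]
```

Request:
servo_tool:
  commands: "0 0 0 0.15 255;0 0 0 0.15 255"

```text
t: 17.23
position: [0.5857, 0.1071, 0.1125]
tcp_rot: [0.315, 0.949, 0.001, 0.0]
wrist_force: [-2.2, 3.5, 5.9]
width: 0.0103
```

```bash
python3 f.py
```

```text
17.225 yawY 53.29 j6 -0.9492 dq6 0.083 tau6 0.0605 M [0.517 0.399 0.232] F [-2.2  3.5  5.9] w 0.0103 [0.5857 0.1071 0.1125]
```

Request:
servo_tool:
  commands: "0 0 0 0.15 255;0 0 0 0.15 255"

```text
t: 17.48
position: [0.5857, 0.1071, 0.1125]
tcp_rot: [0.325, 0.946, 0.001, 0.0]
wrist_force: [-2.2, 4.3, 6.3]
width: 0.0101
```

```bash
python3 f.py
```

```text
17.475 yawY 52.09 j6 -0.9282 dq6 0.083 tau6 0.0837 M [0.597 0.406 0.208] F [-2.2  4.3  6.3] w 0.0101 [0.5857 0.1071 0.1125]
```

Request:
servo_tool:
  commands: "0 0 0 0.08 255"

```text
t: 17.6
position: [0.5857, 0.1071, 0.1125]
tcp_rot: [0.327, 0.945, 0.001, 0.0]
wrist_force: [-2.0, 3.7, 5.0]
width: 0.0109
```

```bash
python3 f.py
```

```text
17.6 yawY 51.78 j6 -0.9228 dq6 0.042 tau6 0.1617 M [0.497 0.427 0.217] F [-2.   3.7  5. ] w 0.0109 [0.5857 0.1071 0.1125]
```

Request:
servo_tool:
  commands: "0 0 0 0.15 255;0 0 0 0.15 255"

```text
t: 17.85
position: [0.5857, 0.1071, 0.1125]
tcp_rot: [0.337, 0.941, 0.001, 0.0]
wrist_force: [-1.7, 3.6, 5.3]
width: 0.0105
```

```bash
python3 f.py
```

```text
17.85 yawY 50.57 j6 -0.9018 dq6 0.082 tau6 0.1152 M [0.514 0.394 0.227] F [-1.7  3.6  5.3] w 0.0105 [0.5857 0.1071 0.1125]
```

Request:
servo_tool:
  commands: "0 0 0 0.15 255;0 0 0 0.15 255;0 0 0 0.15 255"

```text
t: 18.23
position: [0.5857, 0.1071, 0.1125]
tcp_rot: [0.352, 0.936, 0.001, 0.0]
wrist_force: [-2.3, 3.8, 5.4]
width: 0.0105
```

```bash
python3 f.py
```

```text
18.225 yawY 48.78 j6 -0.8704 dq6 0.082 tau6 0.1565 M [0.517 0.399 0.291] F [-2.3  3.8  5.4] w 0.0105 [0.5857 0.1071 0.1125]
```

Request:
servo_tool:
  commands: "0 0 0 0.15 255;0 0 0 0.15 255;0 0 0 0.15 255"

```text
t: 18.6
position: [0.5857, 0.1071, 0.1125]
tcp_rot: [0.367, 0.93, 0.001, 0.0]
wrist_force: [-2.9, 3.2, 6.5]
width: 0.0106
```

```bash
python3 f.py
```

```text
18.6 yawY 46.99 j6 -0.8391 dq6 0.084 tau6 0.199 M [0.575 0.385 0.308] F [-2.9  3.2  6.5] w 0.0106 [0.5857 0.1071 0.1125]
```

Request:
servo_tool:
  commands: "0 0 0 0 165;0 0 0 0 165;0 0 0 0 165;0 0 0 0 165;0 0 0 0 165;0 0 0 0 165"

```text
t: 19.35
position: [0.5852, 0.1064, 0.1112]
tcp_rot: [0.367, 0.93, -0.0, -0.0]
wrist_force: [0.4, -0.1, 0.4]
width: 0.03
```

```bash
python3 f.py
```

```text
19.35 yawY 46.95 j6 -0.8389 dq6 -0.0 tau6 -0.0001 M [0.028 0.003 0.062] F [ 0.4 -0.1  0.4] w 0.03 [0.5852 0.1064 0.1112]
```

Request:
servo_tool:
  commands: "0 0 -0.5 0 165;0 0 -1 0 165;0 0 -1 0 165;0 0 -1 0 165;0 0 -0.6 0 165;0 0 0 0 165"

```text
t: 20.1
position: [0.5862, 0.1064, 0.2363]
tcp_rot: [0.367, 0.93, 0.001, 0.002]
wrist_force: [0.2, -0.7, -1.0]
width: 0.0302
```

```bash
python3 look.py w4.png
```

```text
20.15 [0.5854 0.1064 0.2346] [-0.019  0.221  1.552 -0.     1.367 -0.839]
[[-0.731, 0.683, 0.001], [0.683, 0.731, -0.0], [-0.001, 0.001, -1.0]] [-0.042  0.023 -0.005]
```

View pics/big_w4.png

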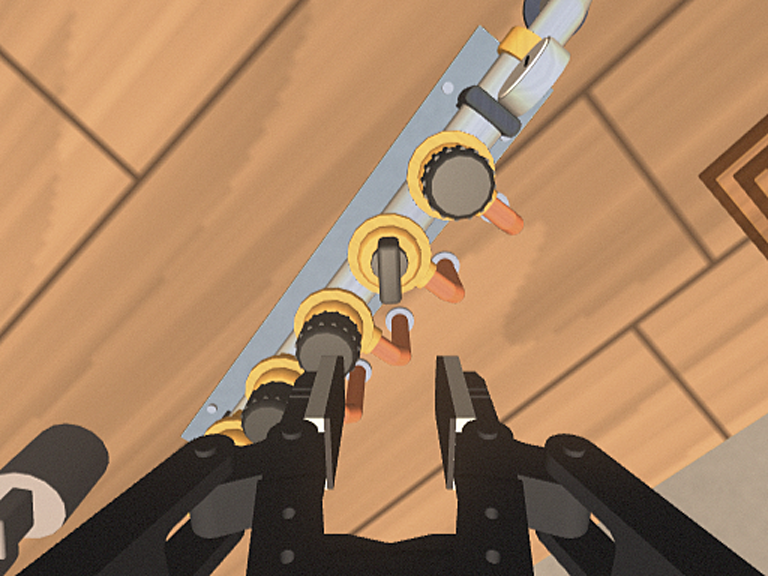

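The bar sits at (259,178) original pixels, still nearly aligned with the jaws. I'll measure its yaw and centre.

```bash
python3 wing.py w4 260 174 33
```

```text
V: [[80, 114, 142, 163, 159, 151, 154, 152, 149, 145, 156, 131, 106, 83, 93, 165, 164], [70, 108, 135, 160, 153, 152, 150, 149, 148, 146, 147, 137, 110, 91, 72, 159, 150], [67, 97, 130, 151, 151, 149, 153, 145, 144, 148, 144, 136, 106, 94, 64, 154, 147]]
yel ((585.7590942382812, 106.95037078857422), (39.01177978515625, 38.81331253051758), 50.4594612121582) ((586.5359497070312, 106.50979614257812), (39.26051330566406, 40.540653228759766), 46.10879898071289)
dark ((584.4329223632812, 108.16197204589844), (17.860820770263672, 36.92452621459961), 46.88301086425781) ((584.8741455078125, 107.99960327148438), (19.810510635375977, 39.361656188964844), 48.574440002441406)
top ((585.7095947265625, 108.90007019042969), (14.210054397583008, 32.760711669921875), 50.0244255065918) ((585.1926879882812, 107.94183349609375), (20.271005630493164, 33.828086853027344), 46.755393981933594)
```

View pics/w4_m.png

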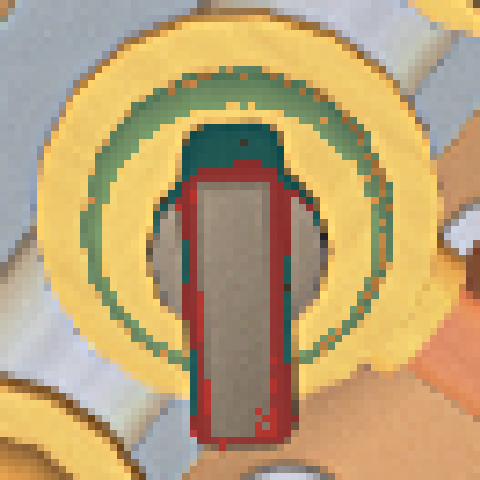

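Run:
```python
from h import *
for n,c,jaw in (("w1",(263,171),None),("w2",(260,183),107.29),("w4",(260,178),46.95)):
    im=cv2.imread(f"pics/{n}.png");d=np.load(f"pics/{n}.npz");K,wc=d["K"],d["wc"]
    big=cv2.resize(im,None,fx=4,fy=4,interpolation=cv2.INTER_CUBIC)
    h=cv2.cvtColor(big,cv2.COLOR_BGR2HSV)
    for th in (100,115,125):
        m=((h[...,1]<80)&(h[...,2]>th)).astype(np.uint8)
        m=cv2.morphologyEx(m,cv2.MORPH_OPEN,np.ones((9,9)))
        nn,l=cv2.connectedComponents(m); k=l[c[1]*4,c[0]*4]
        ys,xs=np.nonzero(l==k)
        cn=cv2.findContours((l==k).astype(np.uint8),0,1)[0][0]
        P=np.array([onz(K,wc,(q[0][0]+.5)/4-.5,(q[0][1]+.5)/4-.5,.131)[:2] for q in cn],np.float32)*1000
        r=cv2.minAreaRect(P); Q=np.array([onz(K,wc,(x+.5)/4-.5,(y+.5)/4-.5,.131)[:2] for x,y in zip(xs[::3],ys[::3])])
        w,v=np.linalg.eigh(np.cov(Q.T)); a=np.degrees(np.arctan2(v[1,1],v[0,1]))%180
        print(n,th,[np.round(t,1) for t in r],"pca",a.round(2),Q.mean(0).round(4),"jaw-90",jaw and jaw-90)
```

```text
w1 100 [array([585.2, 107.4]), array([30.5,  8.7]), np.float64(15.8)] pca 15.4 [0.585  0.1074] jaw-90 None
w1 115 [array([585.3, 107.4]), array([29.7,  7.6]), np.float64(14.6)] pca 14.8 [0.585  0.1073] jaw-90 None
w1 125 [array([584.5, 107.2]), array([27.8,  6.7]), np.float64(13.7)] pca 15.08 [0.5837 0.1075] jaw-90 None
w2 100 [array([585.3, 106.9]), array([31.4,  9.3]), np.float64(15.4)] pca 15.89 [0.5847 0.1067] jaw-90 17.290000000000006
w2 115 [array([585.2, 106.8]), array([29.5,  8.1]), np.float64(15.7)] pca 15.34 [0.5847 0.1066] jaw-90 17.290000000000006
w2 125 [array([585.2, 106.8]), array([28.3,  7.3]), np.float64(15.1)] pca 12.54 [0.5831 0.1061] jaw-90 17.290000000000006
w4 100 [array([585.3, 107.3]), array([ 9.2, 31.6]), np.float64(49.1)] pca 139.19 [0.5849 0.1078] jaw-90 -43.05
w4 115 [array([584.9, 107.3]), array([ 8.4, 29.8]), np.float64(47.8)] pca 138.6 [0.5844 0.1079] jaw-90 -43.05
w4 125 [array([584.8, 107.3]), array([ 7.7, 28.9]), np.float64(47.2)] pca 137.82 [0.5841 0.1082] jaw-90 -43.05
```

Request:
servo_tool:
  commands: "-0.52 -0.95 0 0 165;-0.52 -0.95 0 0 165;-0.52 -0.95 0 0 165;-0.52 -0.95 0 0 165;-0.52 -0.95 0 0 165;-0.52 -0.95 0 0 165;-0.52 -0.95 0 0 165;-0.52 -0.95 0 0 165"

```text
t: 21.15
position: [0.5196, -0.1459, 0.2324]
tcp_rot: [0.367, 0.93, 0.0, -0.002]
wrist_force: [0.4, 0.5, -0.5]
width: 0.0303
```

Request:
servo_tool:
  commands: "-0.52 -0.95 0 0 165;-0.52 -0.95 0 0 165;-0.52 -0.95 0 0 165;-0.52 -0.95 0 0 165;-0.52 -0.95 0 0 165;-0.52 -0.95 0 0 165;0 0 0 0 165;0 0 0 0 165"

```text
t: 22.15
position: [0.472, -0.3334, 0.2329]
tcp_rot: [0.367, 0.93, 0.001, -0.001]
wrist_force: [0.7, 0.3, 0.1]
width: 0.0303
```

```bash
python3 look.py w5.png
```

```text
22.2 [ 0.4723 -0.3332  0.2332] [-0.82   0.187  1.596  0.     1.361 -1.64 ]
[[-0.731, 0.682, -0.001], [0.682, 0.731, 0.002], [0.002, 0.0, -1.0]] [0.019 0.003 0.031]
```

View pics/big_w5.png

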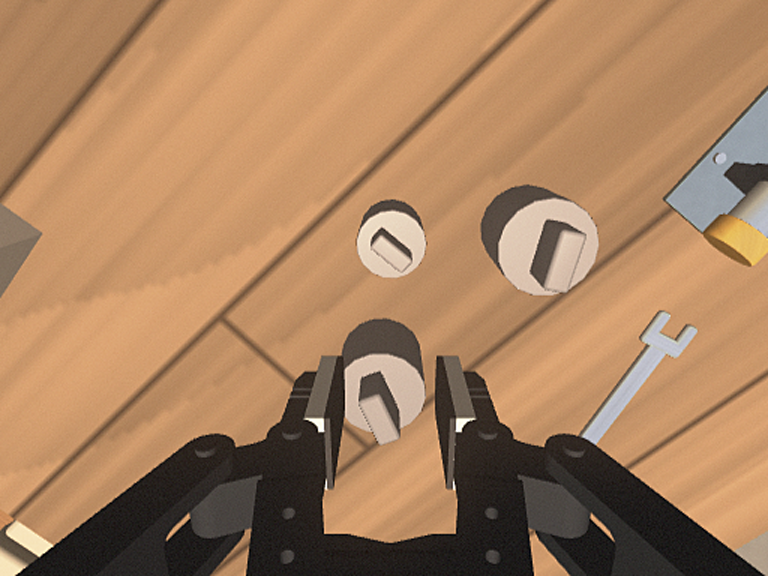

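The three caps are at (261,162), (255,263) and (365,165) original pixels. I'll measure their diameters and heights carefully.

```bash
cat > caps.py <<'E'
import sys
from h import *
def disc(n,c,z,th=150,f=4,s=70):
    im=cv2.imread(f"pics/{n}.png");d=np.load(f"pics/{n}.npz");K,wc=d["K"],d["wc"]
    big=cv2.resize(im,None,fx=f,fy=f,interpolation=cv2.INTER_CUBIC)
    h=cv2.cvtColor(big,cv2.COLOR_BGR2HSV)
    m=((h[...,1]<s)&(h[...,2]>th)).astype(np.uint8)
    m=cv2.morphologyEx(m,cv2.MORPH_CLOSE,np.ones((5,5)))
    nn,l=cv2.connectedComponents(m); k=l[int(c[1]*f),int(c[0]*f)]
    cn=cv2.findContours((l==k).astype(np.uint8),0,1)[0][0]
    U=(cn[:,0,:]+.5)/f-.5
    out=[]
    for zz in np.atleast_1d(z):
        P=np.array([onz(K,wc,*q,zz)[:2] for q in U],np.float32)*1000
        out.append((zz,cv2.fitEllipse(cv2.convexHull(P)),cv2.minEnclosingCircle(P)))
    return out
if __name__=="__main__":
    for c in [(248,170),(268,275),(345,175)]:
        im=cv2.imread("pics/w5.png");print(c,cv2.cvtColor(im,cv2.COLOR_BGR2HSV)[c[1],c[0]])
        for r in disc("w5",c,[.03,.048,.06,.072]): print(r[0],[np.round(t,1) for t in r[1]],np.round(r[2][1]*2,1))
E
python3 caps.py
python3 - <<'E'
import cv2
im=cv2.imread("pics/w5.png");cv2.imwrite("pics/w5z.png",cv2.resize(im[125:305,220:410],None,fx=3.3,fy=3.3,interpolation=cv2.INTER_CUBIC))
E
```

```text
(248, 170) [ 16  48 229]
0.03 [array([ 477.1, -336.3]), array([50.4, 50.5]), np.float64(72.6)] 50.9
0.048 [array([ 473.7, -333.2]), array([47.7, 47.9]), np.float64(58.7)] 48.2
0.06 [array([ 471.5, -331.2]), array([46. , 46.1]), np.float64(58.2)] 46.5
0.072 [array([ 469.2, -329.1]), array([44.3, 44.3]), np.float64(79.0)] 44.7
(268, 275) [ 12  50 210]
0.03 [array([ 566.5, -429.5]), array([69.4, 84.8]), np.float64(54.8)] 85.5
0.048 [array([ 558.6, -421.8]), array([65.4, 80.8]), np.float64(52.5)] 81.1
0.06 [array([ 553.1, -416.3]), array([63.2, 77. ]), np.float64(54.0)] 78.1
0.072 [array([ 547.7, -411. ]), array([60.8, 74.3]), np.float64(54.3)] 75.1
(345, 175) [ 15  49 222]
0.03 [array([ 557.6, -254.4]), array([73.2, 73.7]), np.float64(74.0)] 75.1
0.048 [array([ 550. , -255.6]), array([69.3, 69.9]), np.float64(72.3)] 71.1
0.06 [array([ 545. , -256.4]), array([66.8, 67.4]), np.float64(72.3)] 68.5
0.072 [array([ 539.9, -257.2]), array([64.3, 64.8]), np.float64(65.9)] 65.9
```

View pics/w5z.png

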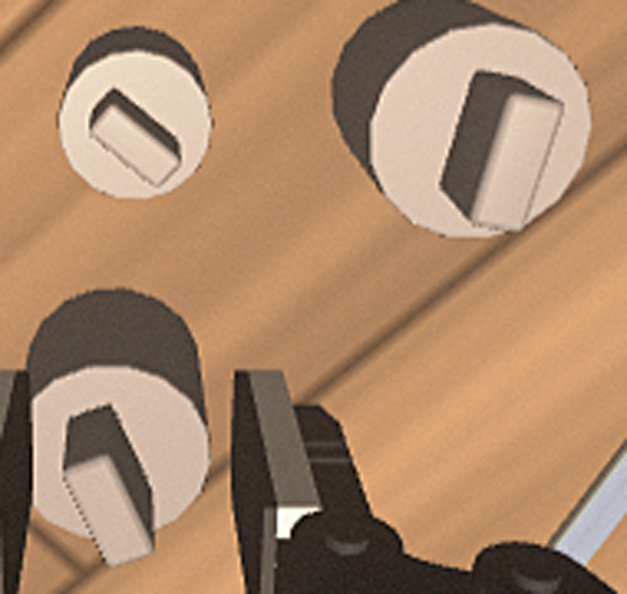

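Run:
```python
from h import *
d=np.load("pics/w5.npz");K,wc=d["K"],d["wc"]
im=cv2.imread("pics/w5.png")
z=im[145:190,235:290];cv2.imwrite("pics/w5t.png",cv2.resize(z,None,fx=12,fy=12,interpolation=cv2.INTER_CUBIC))
P=[onz(K,wc,220+x/3.3,125+y/3.3,.072) for x,y in [(91,131),(106,110),(180,160),(160,185)]]
P=np.array(P)[:,:2]*1000;print(P.round(1),P.mean(0)); 
for a,b in ((0,3),(1,2),(0,1),(3,2)): print(np.linalg.norm(P[a]-P[b]),np.degrees(np.arctan2(*(P[b]-P[a])[::-1])))
```

```text
[[ 462.1 -339.5]
 [ 460.5 -331.9]
 [ 486.4 -326.4]
 [ 488.1 -335.9]] [ 474.28127193 -333.43838888]
26.18521136123396 7.751027343528099
26.43666698470147 12.09166936775105
7.684530868329051 101.75057295884406
9.673417263656056 99.88592488631929
```

View pics/w5t.png

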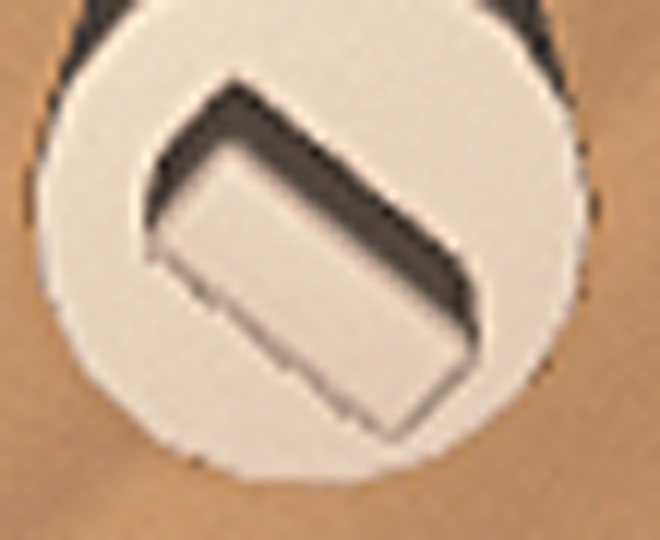

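Run:
```python
from h import *
d=np.load("pics/w5.npz");K,wc=d["K"],d["wc"]
P=np.array([onz(K,wc,235+(x+.5)/12-.5,145+(y+.5)/12-.5,.072) for x,y in [(150,240),(232,140),(478,340),(395,438)]])[:,:2]*1000
print(P.mean(0).round(1),[ (round(np.linalg.norm(P[a]-P[b]),1),round(np.degrees(np.arctan2(*(P[b]-P[a])[::-1])),1)) for a,b in ((0,3),(1,2),(0,1),(3,2))])
```

```text
[ 473.8 -332.9] [(np.float64(25.9), np.float64(6.8)), (np.float64(25.8), np.float64(7.1)), (np.float64(10.6), np.float64(98.0)), (np.float64(10.7), np.float64(98.2))]
```

Request:
servo_tool:
  commands: "0 0 0.2 -0.97 165;0 0 0.2 -0.97 165;0 0 0.2 -0.97 165;0 0 0.2 -0.97 165;0 0 0.2 -0.97 165;0 0 0.2 -0.97 165;0 0 0.2 -0.97 165;0 0 0.2 -0.97 165"

```text
t: 23.2
position: [0.4728, -0.3329, 0.1859]
tcp_rot: [0.103, 0.995, 0.0, -0.0]
wrist_force: [0.3, 0.6, 0.4]
width: 0.0303
```

Request:
servo_tool:
  commands: "0 0 0.2 -0.97 165;0 0 0.2 -0.97 165;0 0 0 -0.97 165;0 0 0 -0.97 165;0 0 0 -0.97 165;-0.05 0 0 0 165;0 0 0 0 165"

```text
t: 24.08
position: [0.4743, -0.3334, 0.1742]
tcp_rot: [-0.064, 0.998, 0.0, -0.0]
wrist_force: [1.0, -0.5, -0.6]
width: 0.0299
```

```bash
python3 look.py w6.png
```

```text
24.125 [ 0.4742 -0.3335  0.1742] [-0.818  0.247  1.648  0.     1.246 -2.517]
[[-0.992, -0.128, -0.0], [-0.128, 0.992, 0.0], [0.0, 0.0, -1.0]] [ 0.037 -0.057  0.016]
```

View pics/big_w6.png

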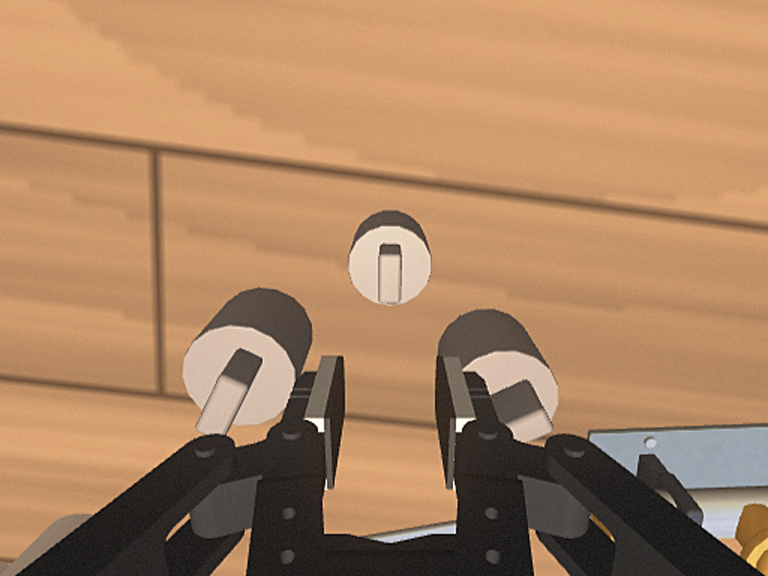

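The cap is centred at (260,176) original pixels and its tab lines up with the jaws. I'll check the disc centre.

Run:
```python
from caps import *
for r in disc("w6",(245,172),[.048]): print(r[0],[np.round(t,1) for t in r[1]],np.round(r[2],1) if 0 else r[2])
```

```text
0.048 [array([ 473.7, -333.5]), array([47.9, 48.2]), np.float64(126.5)] ((473.6559143066406, -333.48895263671875), 24.202302932739258)
```

Request:
servo_tool:
  commands: "0 0 0.8 0 165;0 0 0.8 0 165;0 0 0.8 0 165;0 0 0.8 0 165;0 0 0.5 0 165;0 0 0.3 0 165;0 0 0 0 165;0 0 0 0 165"

```text
t: 25.12
position: [0.4745, -0.3346, 0.0551]
tcp_rot: [-0.064, 0.998, -0.001, 0.0]
wrist_force: [0.1, -0.3, -0.4]
width: 0.0303
```

Request:
servo_tool:
  commands: "0 0 0 0 230;0 0 0 0 255;0 0 0 0 255;0 0 0 0 255;0 0 0 0 255"
  grip_force: 30

```text
t: 25.75
position: [0.4744, -0.3344, 0.055]
tcp_rot: [-0.064, 0.998, -0.0, 0.0]
wrist_force: [-1.2, 1.2, 5.3]
width: 0.0107
```

```bash
python3 f.py; python3 look.py w7.png
```

```text
25.75 yawY 97.39 j6 -2.5183 dq6 -0.002 tau6 -0.0022 M [ 0.149 -0.003  0.013] F [-1.2  1.2  5.3] w 0.0107 [ 0.4744 -0.3344  0.055 ]
25.8 [ 0.4744 -0.3344  0.055 ] [-0.818  0.408  1.712  0.     1.02  -2.518]
[[-0.992, -0.129, 0.001], [-0.129, 0.992, -0.001], [-0.001, -0.001, -1.0]] [0.143 0.03  0.042]
```

View pics/big_w7.png

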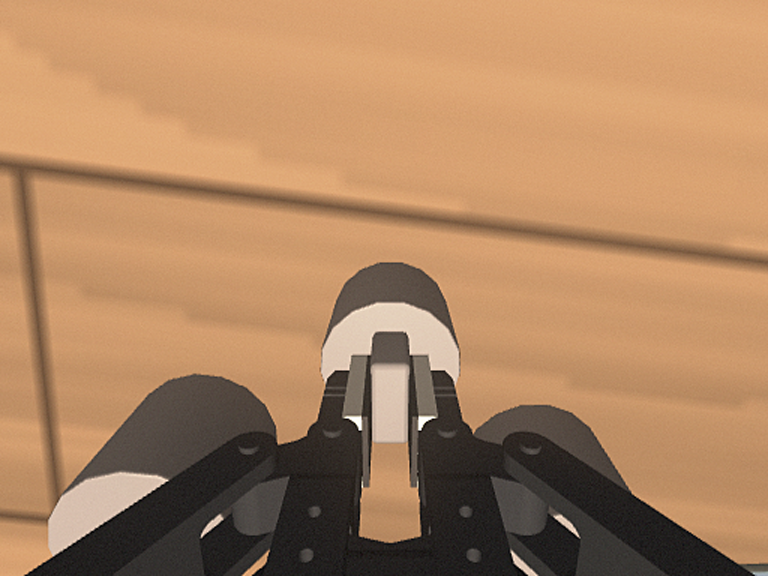

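Request:
servo_tool:
  commands: "0 0 -0.3 0 255;0 0 -0.8 0 255;0 0 -1 0 255;0 0 -1 0 255;0 0 -1 0 255;0 0 -1 0 255;0 0 -0.6 0 255;0 0 0 0 255"
  grip_force: 40

```text
t: 26.8
position: [0.4744, -0.3346, 0.2266]
tcp_rot: [-0.064, 0.998, -0.001, 0.001]
wrist_force: [-0.1, -0.3, -1.7]
width: 0.0111
```

```bash
python3 f.py; python3 look.py w8.png
```

```text
26.8 yawY 97.39 j6 -2.5183 dq6 -0.001 tau6 0.0 M [ 0.03  -0.005  0.027] F [-0.1 -0.3 -1.7] w 0.0111 [ 0.4744 -0.3346  0.2266]
26.85 [ 0.4739 -0.334   0.225 ] [-0.819  0.197  1.601 -0.     1.344 -2.518]
[[-0.992, -0.129, -0.0], [-0.129, 0.992, -0.0], [0.0, 0.0, -1.0]] [-0.037 -0.012 -0.061]
```

View pics/big_w8.png

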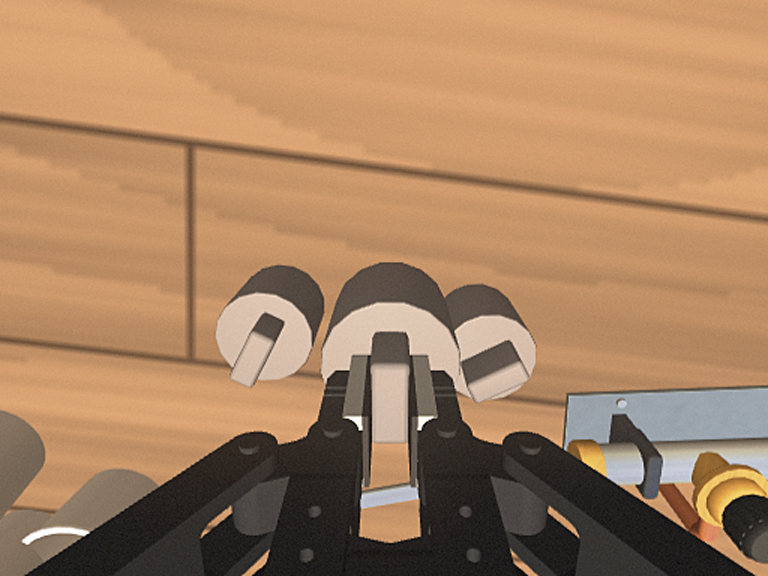

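The cap is held exactly as on the bench, with its disc at the same pixels, so there is no tilt. I'll carry it over.

Request:
servo_tool:
  commands: "-0.35 0.88 0 0 255;-0.35 0.88 0 0 255;-0.35 0.88 0 0 255;-0.35 0.88 0 0 255;-0.35 0.88 0 0 255;-0.35 0.88 0 0 255;-0.35 0.88 0 0 255;-0.35 0.88 0 0 255"

```text
t: 27.85
position: [0.5293, -0.1125, 0.2232]
tcp_rot: [-0.064, 0.998, 0.001, -0.002]
wrist_force: [-0.8, 0.6, -0.9]
width: 0.011
```

Request:
servo_tool:
  commands: "-0.35 0.88 0 0 255;-0.35 0.88 0 0 255;-0.35 0.88 0 0 255;-0.35 0.88 0 0 255;-0.35 0.88 0 0 255;-0.35 0.88 0 0 255;-0.35 0.88 0 0 255;-0.35 0.88 0 0 255"

```text
t: 28.85
position: [0.5853, 0.1073, 0.223]
tcp_rot: [-0.064, 0.998, 0.0, -0.002]
wrist_force: [-0.6, 1.0, -0.9]
width: 0.0107
```

Request:
servo_tool:
  commands: "0 0 0 0 255;0 0 0 0 255;0 0 0 0 255"

```text
t: 29.22
position: [0.5859, 0.1056, 0.2247]
tcp_rot: [-0.064, 0.998, -0.0, -0.001]
wrist_force: [-0.1, -0.6, -0.3]
width: 0.011
```

```bash
python3 f.py; python3 look.py w9.png; python3 f.py;python3 -c "
from h import *
grab('top','top9.png');grab('scene','scene9.png')
a=cv2.imread('pics/top9.png')[100:260,130:400];b=cv2.imread('pics/scene9.png')[120:280,150:420]
cv2.imwrite('pics/z9.png',cv2.resize(np.hstack([a,b]),None,fx=1.48,fy=1.48,interpolation=cv2.INTER_CUBIC))"
```

```text
29.225 yawY 97.33 j6 -1.7195 dq6 0.003 tau6 -0.0048 M [ 0.005  0.053 -0.035] F [-0.1 -0.6 -0.3] w 0.011 [0.5859 0.1056 0.2247]
29.275 [0.586  0.1056 0.2249] [-0.021  0.232  1.56  -0.     1.351 -1.719]
[[-0.992, -0.128, -0.001], [-0.128, 0.992, -0.0], [0.001, -0.0, -1.0]] [-0.067  0.01  -0.022]
29.275 yawY 97.33 j6 -1.7195 dq6 0.002 tau6 -0.0043 M [-0.067  0.01  -0.022] F [-0.2 -0.3 -0.9] w 0.011 [0.586  0.1056 0.2249]
```

View pics/big_w9.png

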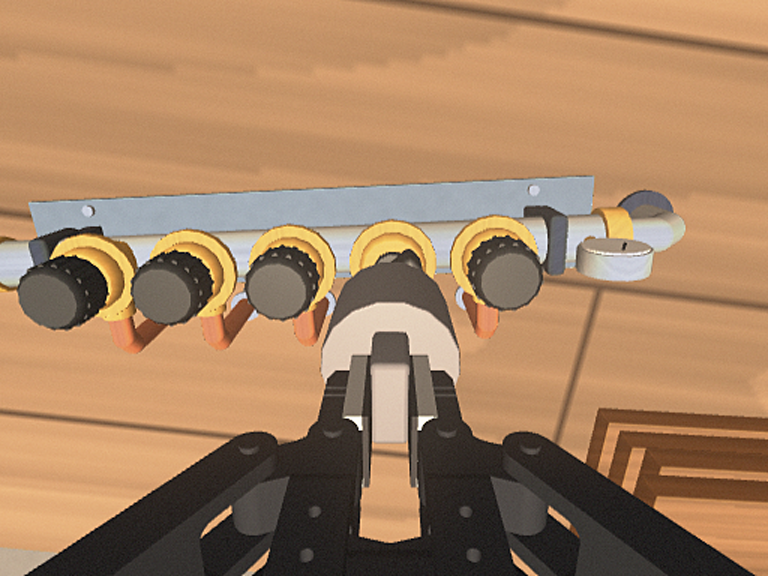

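View pics/z9.png

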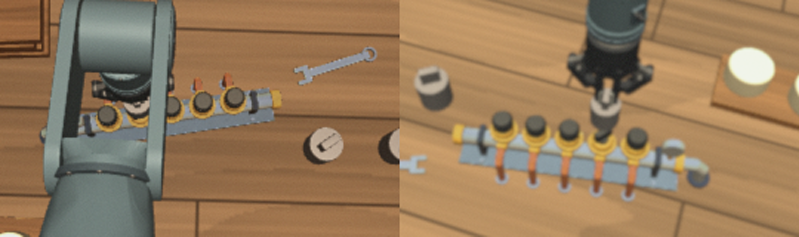

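Request:
servo_tool:
  commands: "0 0.046 0 0 255;0 0 0.35 0 255;0 0 0.35 0 255;0 0 0.25 0 255;0 0 0.2 0 255;0 0 0.2 0 255;0 0 0 0 255"

```text
t: 30.25
position: [0.5858, 0.1078, 0.1842]
tcp_rot: [-0.064, 0.998, 0.0, -0.001]
wrist_force: [-0.7, 0.4, -1.7]
width: 0.0114
```

```bash
python3 f.py
```

```text
30.25 yawY 97.39 j6 -1.7169 dq6 -0.001 tau6 -0.0 M [-0.059 -0.009  0.017] F [-0.7  0.4 -1.7] w 0.0114 [0.5858 0.1078 0.1842]
```

Request:
servo_tool:
  commands: "0 0 0.2 0 255;0 0 0.2 0 255;0 0 0.2 0 255;0 0 0.1 0 255;0 0 0 0 255"

```text
t: 30.88
position: [0.5859, 0.1078, 0.1634]
tcp_rot: [-0.064, 0.998, 0.0, -0.0]
wrist_force: [0.1, -0.1, -0.2]
width: 0.0113
```

```bash
python3 f.py; python3 look.py w10.png
```

```text
30.875 yawY 97.39 j6 -1.7169 dq6 0.002 tau6 0.0 M [-0.042 -0.008 -0.001] F [ 0.1 -0.1 -0.2] w 0.0113 [0.5859 0.1078 0.1634]
30.925 [0.586  0.1078 0.1637] [-0.017  0.293  1.614 -0.     1.235 -1.717]
[[-0.992, -0.129, -0.0], [-0.129, 0.992, -0.0], [0.0, -0.0, -1.0]] [0.058 0.051 0.002]
```

View pics/big_w10.png

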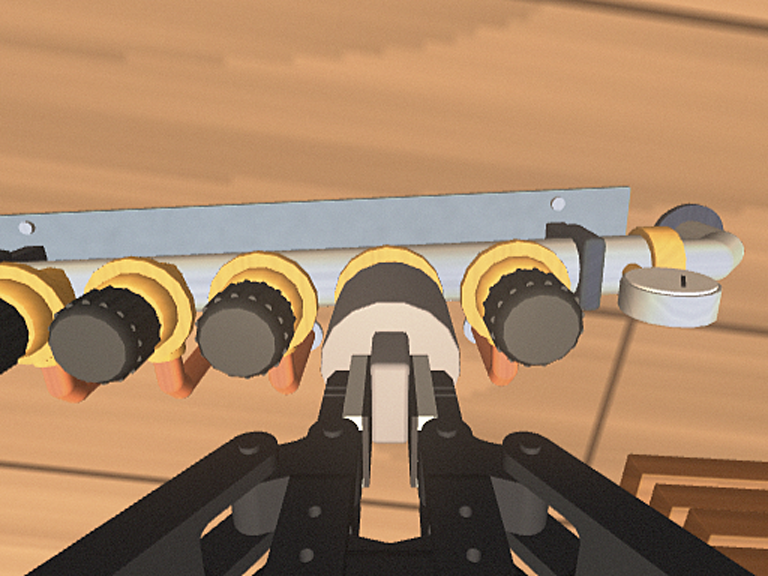

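Request:
servo_tool:
  commands: "0 -0.024 0.08 0 255;0 0 0.08 0 255;0 0 0.06 0 255;0 0 0 0 255"

```text
t: 31.42
position: [0.586, 0.1071, 0.157]
tcp_rot: [-0.064, 0.998, 0.0, -0.0]
wrist_force: [0.3, 1.3, -1.0]
width: 0.0108
```

```bash
python3 f.py
```

```text
31.425 yawY 97.39 j6 -1.7181 dq6 -0.0 tau6 -0.0 M [ 0.017  0.052 -0.014] F [ 0.3  1.3 -1. ] w 0.0108 [0.586  0.1071 0.157 ]
```

Request:
servo_tool:
  commands: "0 0 0.05 0 255;0 0 0.05 0 255;0 0 0 0 255"

```text
t: 31.8
position: [0.5861, 0.1071, 0.154]
tcp_rot: [-0.064, 0.998, 0.0, -0.0]
wrist_force: [1.3, -1.3, -0.6]
width: 0.0109
```

```bash
python3 f.py
```

```text
31.8 yawY 97.39 j6 -1.7181 dq6 -0.0 tau6 0.0 M [-0.061  0.022  0.011] F [ 1.3 -1.3 -0.6] w 0.0109 [0.5861 0.1071 0.154 ]
```

Past the collar's top with no contact force. I'll continue down gently.

Request:
servo_tool:
  commands: "0 0 0.05 0 255;0 0 0.05 0 255;0 0 0 0 255"

```text
t: 32.17
position: [0.586, 0.1071, 0.151]
tcp_rot: [-0.064, 0.998, 0.0, -0.0]
wrist_force: [0.0, -0.7, -0.7]
width: 0.011
```

```bash
python3 f.py
```

```text
32.175 yawY 97.39 j6 -1.7181 dq6 0.003 tau6 0.0 M [-0.008 -0.011  0.031] F [ 0.  -0.7 -0.7] w 0.011 [0.586  0.1071 0.151 ]
```

Request:
servo_tool:
  commands: "0 0 0.05 0 255;0 0 0.05 0 255;0 0 0 0 255"

```text
t: 32.55
position: [0.586, 0.1071, 0.148]
tcp_rot: [-0.064, 0.998, 0.0, -0.0]
wrist_force: [0.3, -0.4, -1.0]
width: 0.0108
```

```bash
python3 f.py
```

```text
32.55 yawY 97.39 j6 -1.7181 dq6 0.001 tau6 -0.0 M [-0.003 -0.024 -0.016] F [ 0.3 -0.4 -1. ] w 0.0108 [0.586  0.1071 0.148 ]
```

Request:
servo_tool:
  commands: "0 0 0.033 0 255;0 0 0 0 255;0 0 0 0 255"

```text
t: 32.92
position: [0.5862, 0.1071, 0.1472]
tcp_rot: [-0.064, 0.998, 0.0, 0.0]
wrist_force: [-0.3, -0.1, 0.1]
width: 0.0109
```

```bash
python3 f.py
```

```text
32.925 yawY 97.39 j6 -1.7181 dq6 -0.001 tau6 0.0 M [ 0.02   0.035 -0.022] F [-0.3 -0.1  0.1] w 0.0109 [0.5862 0.1071 0.1472]
```

Request:
servo_tool:
  commands: "0 0 0.025 0 255;0 0 0 0 255;0 0 0 0 255"

```text
t: 33.3
position: [0.5862, 0.1071, 0.1464]
tcp_rot: [-0.064, 0.998, 0.0, -0.0]
wrist_force: [0.0, 0.7, -1.7]
width: 0.0107
```

```bash
python3 f.py
```

```text
33.3 yawY 97.39 j6 -1.7181 dq6 0.0 tau6 -0.0 M [0.018 0.003 0.052] F [ 0.   0.7 -1.7] w 0.0107 [0.5862 0.1071 0.1464]
```

Request:
servo_tool:
  commands: "0 0 0.017 0 255;0 0 0 0 255;0 0 0 0 255"

```text
t: 33.67
position: [0.5863, 0.1071, 0.1461]
tcp_rot: [-0.064, 0.998, 0.0, 0.0]
wrist_force: [-0.5, -0.0, 0.7]
width: 0.011
```

```bash
python3 f.py
```

```text
33.675 yawY 97.39 j6 -1.7181 dq6 -0.001 tau6 -0.0037 M [ 0.066  0.045 -0.013] F [-0.5 -0.   0.7] w 0.011 [0.5863 0.1071 0.1461]
```

Request:
servo_tool:
  commands: "0 0 0.017 0 255;0 0 0 0 255;0 0 0 0 255"

```text
t: 34.05
position: [0.5864, 0.1072, 0.146]
tcp_rot: [-0.064, 0.998, 0.0, 0.0]
wrist_force: [-1.5, 1.2, 5.4]
width: 0.0108
```

```bash
python3 f.py
```

```text
34.05 yawY 97.4 j6 -1.7181 dq6 -0.002 tau6 -0.0208 M [ 0.079  0.351 -0.021] F [-1.5  1.2  5.4] w 0.0108 [0.5864 0.1072 0.146 ]
```

Seated on the flange at the expected height with about 5 N. Releasing.

Request:
servo_tool:
  commands: "0 0 0 0 200;0 0 0 0 165;0 0 0 0 165;0 0 0 0 165;0 0 0 0 165"

```text
t: 34.67
position: [0.5862, 0.1071, 0.1454]
tcp_rot: [-0.064, 0.998, 0.0, -0.0]
wrist_force: [-0.1, -1.1, 0.9]
width: 0.0301
```

Request:
servo_tool:
  commands: "0 0 -0.2 0 165;0 0 -0.5 0 165;0 0 -1 0 165;0 0 -1 0 165;0 0 -0.5 0 165;0 0 0 0 165;0 0 0 0 165"

```text
t: 35.55
position: [0.5855, 0.1071, 0.2402]
tcp_rot: [-0.064, 0.998, 0.0, -0.001]
wrist_force: [-0.8, 0.3, -0.3]
width: 0.0302
```

```bash
python3 f.py; python3 look.py w11.png;python3 -c "
from h import *
im,K,wc=grab('scene','scene11.png')
cv2.imwrite('pics/z11.png',cv2.resize(im[150:260,170:370],None,fx=3.5,fy=3.5,interpolation=cv2.INTER_CUBIC))
from caps import *
d=np.load('pics/w11.npz');print([proj(d['K'],d['wc'],p).round(0) for p in ([.585,.107,.163],[.585,.107,.139],[.57,.107,.139])])"
```

```text
35.55 yawY 97.39 j6 -1.7181 dq6 0.0 tau6 -0.0 M [-0.01   0.017  0.034] F [-0.8  0.3 -0.3] w 0.0302 [0.5855 0.1071 0.2402]
35.6 [0.5853 0.1071 0.2399] [-0.018  0.22   1.544 -0.     1.381 -1.718]
[[-0.992, -0.129, -0.003], [-0.129, 0.992, 0.0], [0.002, 0.0, -1.0]] [-0.049 -0.024 -0.021]
[array([260., 197.]), array([260., 187.]), array([262., 169.])]
```

View pics/big_w11.png

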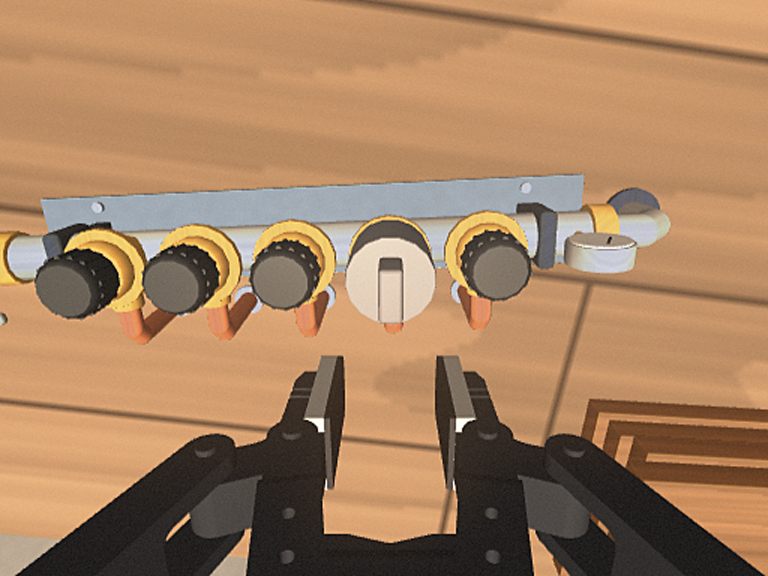

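View pics/z11.png

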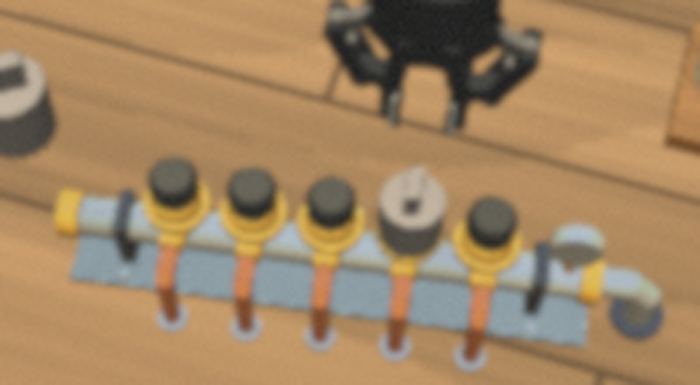

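Run:
```python
from caps import *
for r in disc("w11",(245,180),[.139]): print(r[0],[np.round(t,1) for t in r[1]],r[2])
```

```text
0.139 [array([565.8, 105.3]), array([71.3, 85.6]), np.float64(96.6)] ((569.4342651367188, 104.58716583251953), 40.21718215942383)
```

Run:
```python
from caps import *
for th,s,c in ((170,60,(245,180)),(190,60,(245,180)),(205,70,(245,180))):
  for r in disc("w11",c,[.139],th,4,s): print(th,[np.round(t,1) for t in r[1]],r[2])
# hue-restricted (cap is warm, pipe is cold)
im=cv2.imread("pics/w11.png");d=np.load("pics/w11.npz");b=cv2.resize(im,None,fx=4,fy=4,interpolation=cv2.INTER_CUBIC);h=cv2.cvtColor(b,cv2.COLOR_BGR2HSV)
m=((h[...,0]<25)&(h[...,1]<75)&(h[...,2]>150)).astype(np.uint8);m=cv2.morphologyEx(m,cv2.MORPH_OPEN,np.ones((9,9)))
l=cv2.connectedComponents(m)[1];k=l[720,980];cn=cv2.findContours((l==k).astype(np.uint8),0,1)[0][0]
P=np.array([onz(d["K"],d["wc"],(q[0][0]+.5)/4-.5,(q[0][1]+.5)/4-.5,.139)[:2] for q in cn],np.float32)*1000
print(cv2.fitEllipse(cv2.convexHull(P)),cv2.minEnclosingCircle(P))
```

```text
170 [array([580.3,  99.4]), array([48.9, 71.7]), np.float64(147.8)] ((579.1350708007812, 97.01941680908203), 36.07979965209961)
190 [array([585.4, 107. ]), array([47.3, 48.9]), np.float64(171.2)] ((585.8396606445312, 106.53254699707031), 24.825096130371094)
205 [array([585.7, 107.4]), array([47.5, 47.9]), np.float64(109.9)] ((585.6488647460938, 107.42172241210938), 24.013864517211914)
((585.4407958984375, 107.43558502197266), (47.909297943115234, 48.09946823120117), 134.55703735351562) ((585.5467529296875, 107.43221282958984), 24.240392684936523)
```

Disc measured at z = 0.139: 48.0 mm across (it read 47.9 on the bench), round, and centred at (585.5, 107.4) mm. That means level, home and centred, so I'm handing in.

```bash
python3 -c "
from h import *
print(ctrl.hand_in())"
```

```text
the job is handed in; nothing more can be done
None
```

I closed the wing valve, set the lockshield cap over it, let go, and handed the job in at about 36 s of the 70 s. `hand_in` gives no verdict, so the result rests on the checks below.

- **Wing valve:** I turned it clockwise about 60° in total and felt the seat after about 52°. I then nipped it up to about 0.19 Nm above the moment felt before the seat. The wrist moment and the joint-6 torque gave the same rise.
- **Not confirmed:** While nipping up, the moment rose at about 1.2 Nm/rad instead of 3. The bar was also about 2° off the jaws' line afterwards, so there was some give in the grip. I judged the final nip by moment rather than angle, and had no direct reading of the washer force after letting go.
- **Cap:** Of the three caps I used the small one, which measured 48 mm across at 48 mm height. It went on without measurable force until it touched the flange at the expected height with about 5 N.
- **Last picture:** The cap top is round and the right size for being fully home and level. Its centre is at (585.5, 107.4) mm against an estimated valve axis of (585.3, 107.0) mm, well inside the 3 mm limit.
- **Everything else:** I felt no contact with the round knobs and never went near the cheeses or the spanner. I did not re-measure where they ended up.

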